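# Test used stand joints for play and box the sound ones

## Robot

A 6-joint arm with a two-finger parallel gripper is mounted at the origin on the work surface. World frame = base frame: x ahead of the robot, y to its left, z up, the work surface at z = 0. Lengths are in m, angles in rad, forces in N, time in s.
With the tool pointing down it reaches from about 0.325 to 0.85 m from the base axis. Payload 4.4 kg.
Tool frame: the origin (TCP) lies at the very end of the fingers, on their centre line; the grasp point (between the pads) lies 19 mm behind it; z points along the fingers, x is the direction in which the jaws open and shut, and the axes are right-handed (so a half turn about z gives the same grasp; the last joint's range is limited). The gripper opens to 94 mm and grips with 3 to 60 N. Pads are 16 mm wide; open, the fingers measure 119 mm over their backs; the gripper's body (75 mm by 177 mm) begins 78 mm behind the grasp point.
Start: joints at [-1.494, 0.207, 1.542, -0, 1.393, -0.15], TCP at [0.129, -0.56, 0.205] pointing down, gripper open.
Joint ranges: [-2.73, 2.73], [-0.86, 2.22], [0.23, 2.46], [-1.11, 4.25], [0.08, 2.63], [-2.82, 2.82]. Speed limits (rad/s): [2.79, 2.79, 3.14, 3.14, 3.14, 3.14].

## Interface

Orientations are given as a 3x3 rotation matrix whose columns are the frame's x, y, z axes.
In Python, from bench import arm, hand, solver, eyes, close_job, readout gives the robot as it stands. Calls block until the motion is done:
- arm.reach(position, orientation): joint-space move of the TCP to a pose.
- arm.servo_line(position, v=0.15, rotation=None): straight line of the TCP; rotation=None keeps the orientation; v is the mean speed in m/s.
- arm.set_joints(angles): joint-space move.
- hand.move_gripper(opening, grip_force=None): finger opening in m; grip_force is the grip in N (None keeps the last); returns when the fingers have stopped.
- arm.pause(seconds).
- solver.inverse_kinematics(position, orientation): joint angles nearest the present ones, or None.
- eyes.snapshot(name): name is "scene" or "top"; returns a dict with "image" (420x560x3 uint8, red, green, blue), "z_map" (420x560 float32, m along the optical axis (not along the pixel's ray), 0 where there is no reading), "vfov" (degrees; the focal length in pixels is half the picture's height over the tangent of half this angle, whatever the lens; pixels are square), "cx", "cy" (the principal point, pixels), "k1" (the pictures are not rectified: a ray, as slopes to the right and down, at radius r is drawn at 1 + k1 r^2 times it, then the intrinsics apply), "pose" (4x4, takes a point from camera to world coordinates). Camera axes: x right, y down, z forward; pixel columns grow to the right and rows downward; lengths in m; the calibration is good to about 2 mm. A picture is of the moment at which its call begins.
A pose or a line that the arm cannot do raises arm.MotionError and nothing moves.
- close_job(): hands the job in, once; it reports no verdict.
Readings, each from a call of its own:
- readout.get_clock(): time.
- readout.get_joint_pos(): joint angles.
- readout.get_qvel(): joint speeds.
- readout.get_joint_torque(): joint torques, N m.
- readout.get_eef_pos(): TCP position.
- readout.get_tool_rot(): TCP orientation.
- readout.get_force(): force on the tool from outside, world axes, zero at the start.
- readout.get_moment(): the same for the moment, N m.
- readout.get_width(): finger opening in m.
Only numpy, scipy, OpenCV 4.12 (cv2) and the standard library are available. Lean on these libraries where they do the work, as an engineer would, in place of code of your own. Each camera call takes 0.05 s, during which the arm holds its last target.

## Task

First open the empty plywood case by levering its lid up with the blade tool under the lip, swing the lid fully open, and then rock the arm of each stand joint on the counter back and forth a couple of times to feel its play. Stand the joints with a firm arm in the case, and the worn ones, whose arm swings loosely, in the grey reject tray, each with its arm left clearly swung to one side as a mark. Finish with the lid shut and the blade lying flat on its cork pad, and leave everything else where it is.

Things in the scene. Friction and masses are not known exactly. Their poses are not given: they have to be found in the camera images.
- case: plywood storage case, fixed to the counter on the robot's left, 190 mm (its x) by 220 mm (its y), walls 72 mm high and 6 mm thick, floor 6 mm thick. Origin: centre of its underside. Its x axis points from the lip side (towards the middle of the counter) to the hinge side (away, to the left). It starts empty.
- lid (a joint): angle of the case's flat lid, rad: 0 shut, 1.75 fully open (stop). It hinges along the case's far (+x) top edge on a stiff hinge that stays wherever it is left, moved by about 2 to 4 N at the lip.
- lid_hinge (a point): point on the lid's hinge axis, above the middle of the case's +x wall, 73 mm above the counter, level with the lid's underside when shut; axes as the case's when the lid is shut
- lid_lip (a point): middle of the lid's free edge, on the underside of the lid, 212 mm from the hinge axis. The lid is 6 mm thick and 224 mm wide and its edge stands 22 mm out past the case's -x wall as a lip, so that when shut there is 73 mm of free height under the lip
- tray: open grey plastic reject tray, fixed to the counter on the robot's right, 180 mm (its x) by 260 mm (its y), walls 45 mm high, 5 mm thick, floor 5 mm thick; origin at the centre of its underside, x axis pointing outwards to the right. It starts empty.
- pad: thin cork pad fixed on the counter, 220 mm (its x) by 70 mm (its y), 3 mm thick, at the far middle of the counter; origin at the centre of its underside, x axis pointing to the left
- blade: opening tool: dark wooden handle 80 mm long, 22 mm wide, 20 mm high, with a flat steel blade 24 mm wide and 3 mm thick flush with its underside; 173 mm long in all, 100 g. It starts lying on the cork pad. Origin: underside of the handle, at the handle's middle; x axis points along the tool to the blade's tip, z up out of the flat top side
- blade_tip (a point): tip of the blade, 133 mm ahead (+x) of the blade's origin, at mid thickness of the blade
- pivot_a: stand joint, one of up to five alike, some absent; 116 mm long, about 0.6 kg: dark steel fork, 36 mm wide, 44 high, rear block 32 long, with a bright steel arm out of its front. Origin: underside of the rear block, mid-block; x along the arm, z up. The arm's upright pin is 28 mm ahead of it; the arm is a flat bar 14 wide, 16 high, centred 26 mm up, free from 42 to 102 mm ahead
- bar_a (a joint): angle of this stand joint's arm about its upright pin, rad, 0 straight ahead, positive to the left (counter-clockwise from above). A sound joint gives less than 0.02 either way before the whole joint is dragged along; a worn one swings about 0.28 either way at a light touch and stays where it is left
- pivot_b: stand joint, one of up to five alike, some absent; 116 mm long, about 0.6 kg: dark steel fork, 36 mm wide, 44 high, rear block 32 long, with a bright steel arm out of its front. Origin: underside of the rear block, mid-block; x along the arm, z up. The arm's upright pin is 28 mm ahead of it; the arm is a flat bar 14 wide, 16 high, centred 26 mm up, free from 42 to 102 mm ahead
- bar_b (a joint): angle of this stand joint's arm about its upright pin, rad, 0 straight ahead, positive to the left (counter-clockwise from above). A sound joint gives less than 0.02 either way before the whole joint is dragged along; a worn one swings about 0.28 either way at a light touch and stays where it is left
- pivot_c: stand joint, one of up to five alike, some absent; 116 mm long, about 0.6 kg: dark steel fork, 36 mm wide, 44 high, rear block 32 long, with a bright steel arm out of its front. Origin: underside of the rear block, mid-block; x along the arm, z up. The arm's upright pin is 28 mm ahead of it; the arm is a flat bar 14 wide, 16 high, centred 26 mm up, free from 42 to 102 mm ahead
- bar_c (a joint): angle of this stand joint's arm about its upright pin, rad, 0 straight ahead, positive to the left (counter-clockwise from above). A sound joint gives less than 0.02 either way before the whole joint is dragged along; a worn one swings about 0.28 either way at a light touch and stays where it is left
- pivot_d: stand joint, one of up to five alike, some absent; 116 mm long, about 0.6 kg: dark steel fork, 36 mm wide, 44 high, rear block 32 long, with a bright steel arm out of its front. Origin: underside of the rear block, mid-block; x along the arm, z up. The arm's upright pin is 28 mm ahead of it; the arm is a flat bar 14 wide, 16 high, centred 26 mm up, free from 42 to 102 mm ahead
- bar_d (a joint): angle of this stand joint's arm about its upright pin, rad, 0 straight ahead, positive to the left (counter-clockwise from above). A sound joint gives less than 0.02 either way before the whole joint is dragged along; a worn one swings about 0.28 either way at a light touch and stays where it is left
- pivot_e: stand joint, one of up to five alike, some absent; 116 mm long, about 0.6 kg: dark steel fork, 36 mm wide, 44 high, rear block 32 long, with a bright steel arm out of its front. Origin: underside of the rear block, mid-block; x along the arm, z up. The arm's upright pin is 28 mm ahead of it; the arm is a flat bar 14 wide, 16 high, centred 26 mm up, free from 42 to 102 mm ahead
- bar_e (a joint): angle of this stand joint's arm about its upright pin, rad, 0 straight ahead, positive to the left (counter-clockwise from above). A sound joint gives less than 0.02 either way before the whole joint is dragged along; a worn one swings about 0.28 either way at a light touch and stays where it is left
- tape: bystander, to be left alone: roll of card tape lying flat, 72 mm across, 22 mm high, between the stand joints
- jar: bystander, to be left alone: small glass jar with a steel cap, 52 mm across, 65 mm high, near one end of the cork pad
- picktin: bystander, to be left alone: small square metal tin, 44 x 44 x 24 mm, near the other end of the cork pad

How it is judged:
On the way, in this order (a step that is already met when the one before it is completed fails the run):
1. the lid is being lifted by the blade (value of joint lid above 0.2 rad and contact force between blade and lid above 0.3 N), for 0.05 s.
2. the lid stands fully open (value of joint lid above 1.4 rad), for 0.2 s.
3. after that, a loose arm is rocked to its left (value of joint any of bar_b, bar_d, bar_e above 0.06 rad).
4. and rocked back to its right (value of joint any of bar_b, bar_d, bar_e below -0.06 rad).
At the end, for the whole second after the job is handed in: Firm joints upright (within 0.25 rad) on the case floor, loose ones upright on the tray floor with the arm over 0.06 rad aside, all at rest; lid shut (below 0.06 rad); blade flat on the cork pad, mid handle within 110 mm along and 45 mm across from the pad's middle (x of pivot_a in the frame of case between -0.09 and 0.09 m and y of pivot_a in the frame of case between -0.105 and 0.105 m and height (world z) of each of pivot_a, pivot_b, pivot_c, pivot_d, pivot_e below 0.025 m and linear speed of each of pivot_a, pivot_b, pivot_c, pivot_d, pivot_e, blade below 0.03 m/s and angle between each of pivot_a, pivot_b, pivot_c, pivot_d, pivot_e's own z axis and vertical below 0.25 rad and x of pivot_b in the frame of tray between -0.085 and 0.085 m and y of pivot_b in the frame of tray between -0.125 and 0.125 m and (value of joint bar_b above 0.06 rad or value of joint bar_b below -0.06 rad) and x of pivot_c in the frame of case between -0.09 and 0.09 m and y of pivot_c in the frame of case between -0.105 and 0.105 m and x of pivot_d in the frame of tray between -0.085 and 0.085 m and y of pivot_d in the frame of tray between -0.125 and 0.125 m and (value of joint bar_d above 0.06 rad or value of joint bar_d below -0.06 rad) and x of pivot_e in the frame of tray between -0.085 and 0.085 m and y of pivot_e in the frame of tray between -0.125 and 0.125 m and (value of joint bar_e above 0.06 rad or value of joint bar_e below -0.06 rad) and x of blade in the frame of pad between -0.11 and 0.11 m and y of blade in the frame of pad between -0.045 and 0.045 m and height (world z) of blade below 0.02 m and value of joint lid below 0.06 rad); the robot touches nothing.
It fails at once if a bystander is moved more than 30 mm (distance of any of tape, jar, picktin from where it was at the start of the episode above 0.03 m).
Of pivot_a, pivot_b, pivot_c, pivot_d, pivot_e only 3 to 4 are there at a start; the rules pass over those that are not, and their reading is None.
At some moment in a run one of blade, pivot_a, pivot_b, pivot_c, pivot_d, pivot_e may be knocked a few centimetres aside while the robot is not near it.
It also fails if it takes over 210 s, if anything falls off the work surface, if the arm or the gripper's body presses on something with over 40 N, if the wrist force passes 120 N, or if a joint passes its speed limit or range.

## Working session

There is one attempt and no reset: what is moved stays moved. The work goes in short steps, each a Python script; the robot and the scene stay as the last script left them, time stands still between calls to the robot, and variables do not carry over. Pictures are saved under pics/ and viewed, and the job is handed in when it is done.

```bash
ls; mkdir -p pics
cat > h.py <<'E'
import numpy as np, cv2
from bench import arm, hand, solver, eyes, close_job, readout
def snap(n,fn=None):
    s=eyes.snapshot(n)
    if fn: cv2.imwrite('pics/'+fn,s['image'][:,:,::-1])
    np.save('/tmp/'+n+'.npy',s,allow_pickle=True)
    return s
def load(n): return np.load('/tmp/'+n+'.npy',allow_pickle=True).item()
def rays(s,uv):
    uv=np.asarray(uv,float).reshape(-1,2)
    f=s['image'].shape[0]/2/np.tan(np.radians(s['vfov'])/2)
    K=np.array([[f,0,s['cx']],[0,f,s['cy']],[0,0,1.]])
    p=cv2.undistortPoints(uv.reshape(-1,1,2),K,np.array([s['k1'],0,0,0,0.])).reshape(-1,2)
    # model: drawn = r*(1+k1 r^2) same as cv2 radial
    return np.c_[p,np.ones(len(p))]
def onplane(s,uv,z):
    d=rays(s,uv)@s['pose'][:3,:3].T; o=s['pose'][:3,3]
    return o+d*((z-o[2])/d[:,2])[:,None]
def cloud(s):
    h,w=s['z_map'].shape
    vv,uu=np.mgrid[0:h,0:w]
    r=rays(s,np.c_[uu.ravel(),vv.ravel()])
    P=r*s['z_map'].ravel()[:,None]
    P=P@s['pose'][:3,:3].T+s['pose'][:3,3]
    P[s['z_map'].ravel()==0]=np.nan
    return P.reshape(h,w,3)
def proj(s,P):
    P=np.asarray(P,float).reshape(-1,3)
    c=(P-s['pose'][:3,3])@s['pose'][:3,:3]
    x=c[:,:2]/c[:,2:]; r2=(x**2).sum(1,keepdims=True)
    f=s['image'].shape[0]/2/np.tan(np.radians(s['vfov'])/2)
    return x*(1+s['k1']*r2)*f+[s['cx'],s['cy']]
E
python3 - <<'E'
from h import *
for n in('scene','top'):
    s=snap(n,n+'0.png'); print(n,s['vfov'],s['cx'],s['cy'],s['k1'],s['pose'].round(3).tolist())
print(readout.get_clock())
E
```

```text
pics
scene 49.97112901429071 287.5352626181133 208.7864346544367 0.051644592859273135 [[-0.037, 0.585, -0.81, 1.404], [0.999, 0.029, -0.024, 0.052], [0.009, -0.811, -0.586, 0.66], [0.0, 0.0, 0.0, 1.0]]
top 54.779418430027164 277.78044731093445 208.03128920918996 -0.04059680363258118 [[-0.027, -0.989, 0.145, 0.4], [-0.999, 0.029, 0.014, 0.027], [-0.018, -0.145, -0.989, 1.195], [0.0, 0.0, 0.0, 1.0]]
0.1
```

View pics/scene0.png

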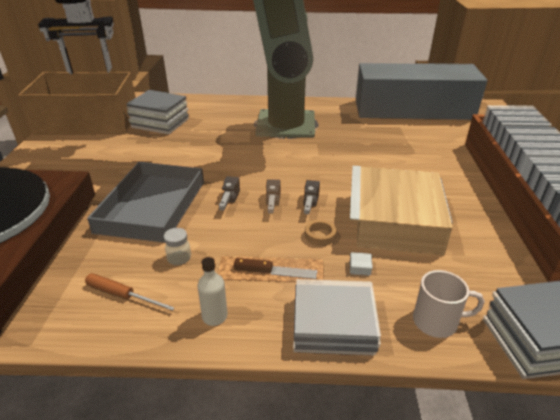

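View pics/top0.png

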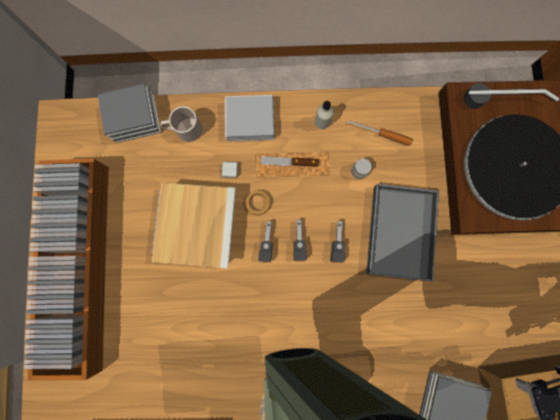

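The top view shows three joints near (266,250), (300,245) and (338,248). The case's left edge is near (195,225), the tray is at (405,232) and the blade is on the pad at (290,162). Measuring next.

Run:
```python
from h import *
s=load('top'); im=s['image'][:,:,::-1]
cv2.imwrite('pics/topz.png',cv2.resize(im[140:290,140:350],None,fx=3.8,fy=3.8,interpolation=cv2.INTER_CUBIC))
cv2.imwrite('pics/topz2.png',cv2.resize(im[170:290,240:450],None,fx=3.8,fy=3.8,interpolation=cv2.INTER_CUBIC))
sc=load('scene'); im2=sc['image'][:,:,::-1]
cv2.imwrite('pics/scz.png',cv2.resize(im2[150:300,200:460],None,fx=3,fy=3,interpolation=cv2.INTER_CUBIC))
for n in('top','scene'):
    C=cloud(load(n)); 
    print(n)
    if n=='top':
        pts={'t1':(266,255),'t2':(300,252),'t3':(338,255),'lid':(195,225),'tray':(405,232),'blade':(275,161),'handle':(305,162),'wood':(300,310),'pad':(290,172)}
    else: pts={'t1':(311,190),'t2':(273,188),'t3':(231,185),'lid':(400,195),'tray':(150,200),'blade':(295,272),'handle':(252,266),'wood':(250,140)}
    for k,(u,v) in pts.items(): print(k,C[v,u].round(4))
```

```text
top
t1 [0.4362 0.0802 0.0455]
t2 [ 0.4419 -0.0158  0.0486]
t3 [ 0.4305 -0.1221  0.0486]
lid [0.5232 0.2743 0.0793]
tray [ 0.4929 -0.3272  0.0066]
blade [0.7179 0.0485 0.0084]
handle [ 0.7074 -0.0406  0.0258]
wood [ 0.2775 -0.012   0.0009]
pad [6.845e-01 4.300e-03 3.000e-04]
scene
t1 [0.4699 0.081  0.0448]
t2 [ 0.4678 -0.0134  0.0462]
t3 [ 0.4559 -0.1198  0.0438]
lid [0.5358 0.283  0.0812]
tray [ 0.4765 -0.3243  0.0051]
blade [0.7202 0.0479 0.0048]
handle [ 0.7241 -0.0407  0.0214]
wood [ 0.1265 -0.108   0.0007]
```

View pics/topz.png

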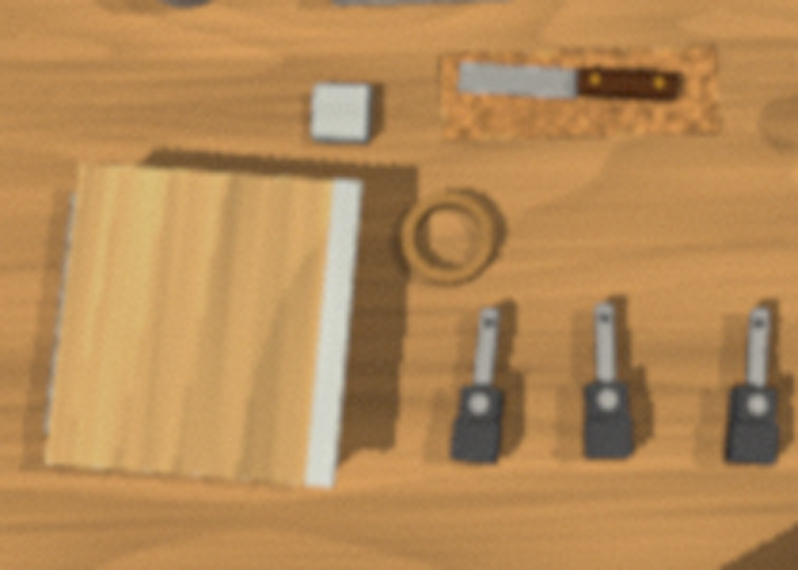

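View pics/scz.png

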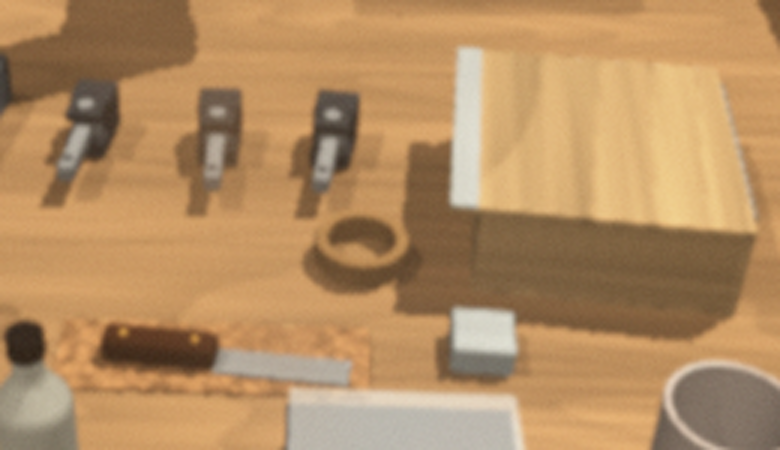

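```bash
cat > meas.py <<'E'
from h import *
def comps(m,amin):
    n,l,st,c=cv2.connectedComponentsWithStats(m.astype(np.uint8))
    return [(l==i) for i in range(1,n) if st[i,4]>=amin]
def rect(P): 
    (c,sz,a)=cv2.minAreaRect(P[:,:2].astype(np.float32)); return np.round(c,4),np.round(sz,4),round(a,1)
E
python3 - <<'E'
from meas import *
for n in('top','scene'):
    s=load(n); C=cloud(s); hsv=cv2.cvtColor(s['image'],cv2.COLOR_RGB2HSV)
    z=C[...,2];X=C[...,0];Y=C[...,1]
    print(n)
    box=lambda a,b,c,d:(X>a)&(X<b)&(Y>c)&(Y<d)
    m=(z>.07)&(z<.095)&box(.3,.75,.1,.45)
    for q in comps(m,500): 
        v,u=np.nonzero(q); P=onplane(s,np.c_[u,v],.079); print('lid',rect(P),np.median(C[q][:,2]))
        cnt=cv2.convexHull(np.c_[u,v]); ap=cv2.approxPolyDP(cnt,6,True).reshape(-1,2); print(ap.tolist(),onplane(s,ap,.079).round(3).tolist())
    V=hsv[...,2]
    m=(V<95)&(hsv[...,1]<90)&(z>.02)&(z<.06)&box(.3,.6,-.25,.15)
    for q in comps(m,60):
        v,u=np.nonzero(q); P=onplane(s,np.c_[u,v],.044); print('fork',q.sum(),rect(P),np.percentile(C[q][:,2],[50,80,95]).round(4), 'px',u.mean(),v.mean())
    m=(hsv[...,1]<70)&(V>=100)&(z>.02)&(z<.06)&box(.3,.6,-.25,.15)
    for q in comps(m,8):
        v,u=np.nonzero(q); P=onplane(s,np.c_[u,v],.034 if q.sum()>20 else .044); print('bright',q.sum(),rect(P),np.median(C[q][:,2]).round(4),P[:,:2].min(0),P[:,:2].max(0))
    m=(z>.003)&(z<.035)&box(.66,.77,-.12,.15)&((hsv[...,1]<80)&(V>110))
    for q in comps(m,40):
        v,u=np.nonzero(q); P=onplane(s,np.c_[u,v],.006); print('steel',q.sum(),rect(P),np.median(C[q][:,2]))
    m=(z>.012)&(z<.035)&box(.66,.77,-.12,.15)&(V<120)
    for q in comps(m,40):
        v,u=np.nonzero(q); P=onplane(s,np.c_[u,v],.023); print('handle',q.sum(),rect(P),np.median(C[q][:,2]))
    m=(hsv[...,1]<90)&(V<130)&box(.3,.7,-.46,-.18)&(z<.06)
    for q in comps(m,1000):
        v,u=np.nonzero(q); 
        for h in(.0,.045):
            P=onplane(s,np.c_[u,v],h); print('tray',h,q.sum(),rect(P))
E
```

```text
top
lid (array([0.5254, 0.2806]), array([0.2135, 0.2218]), 84.0) 0.07914722712158251
[[234, 188], [227, 267], [152, 261], [161, 183]] [[0.625, 0.164, 0.079], [0.405, 0.186, 0.079], [0.427, 0.394, 0.079], [0.645, 0.372, 0.079]]
fork 180 (array([ 0.484, -0.221]), array([0.2281, 0.0444]), 3.0) [0.037  0.0439 0.0469] px 372.1222222222222 241.96666666666667
fork 185 (array([ 0.4492, -0.0148]), array([0.0311, 0.0535]), 88.2) [0.0434 0.0454 0.0473] px 299.24864864864867 251.0918918918919
fork 208 (array([ 0.4419, -0.1218]), array([0.0366, 0.0564]), 87.2) [0.0437 0.0454 0.0473] px 337.6682692307692 252.6875
fork 175 (array([0.4477, 0.0828]), array([0.0339, 0.0507]), 88.5) [0.0439 0.0457 0.0473] px 265.2 252.6342857142857
bright 92 (array([ 0.4961, -0.2282]), array([0.0036, 0.2111]), 81.9) 0.0452 [ 0.3917049  -0.24243083] [ 0.60068158 -0.21276699]
bright 94 (array([0.505 , 0.0751]), array([0.0133, 0.0579]), 82.4) 0.0333 [0.47633721 0.06708831] [0.53392377 0.08264733]
bright 90 (array([ 0.5054, -0.0156]), array([0.0115, 0.0576]), 88.1) 0.0334 [ 0.47656878 -0.0210216 ] [ 0.53434623 -0.0089954 ]
[... 2229 characters left out ...]
5136, 0.073 ]), array([0.0169, 0.0769]), 80.8) 0.0334 [0.47603829 0.06445761] [0.55196151 0.08629083]
bright 9 (array([ 0.5884, -0.2403]), array([0.003 , 0.0161]), 81.7) 0.0453 [ 0.58063437 -0.24293146] [ 0.59614893 -0.23770038]
steel 384 (array([0.721 , 0.0449]), array([0.0935, 0.0277]), 82.6) 0.006325655374655681
handle 311 (array([ 0.7205, -0.0392]), array([0.0785, 0.0285]), 84.4) 0.02189906494412941
tray 0.0 6089 (array([ 0.4589, -0.3273]), array([0.2323, 0.3339]), 81.3)
tray 0.045 6089 (array([ 0.5233, -0.3014]), array([0.2164, 0.3111]), 81.3)
tray 0.0 3402 (array([ 1.0049, -0.1224]), array([0.0684, 0.1314]), 0.6)
tray 0.045 3402 (array([ 1.0321, -0.1106]), array([0.0638, 0.1224]), 0.6)
```

Run:
```python
from meas import *
s=load('top'); C=cloud(s);X,Y,z=C[...,0],C[...,1],C[...,2]
m=(z>.038)&(z<.052)&(X>.35)&(X<.68)&(Y<-.19)&(Y>-.48)
v,u=np.nonzero(m); P=C[m]; 
print('tray rim',rect(P)); print(cv2.boxPoints(cv2.minAreaRect(P[:,:2].astype(np.float32))).round(3).tolist())
m=(z>.03)&(X>.74)&(X<1)&(Y>-.2)&(Y<.25)
for q in comps(m,15): print('tall',C[q][:,:2].min(0).round(3),C[q][:,:2].max(0).round(3),C[q][:,2].max().round(3))
m=(z>.012)&(z<.03)&(X>.5)&(X<.68)&(Y>.03)&(Y<.16)
for q in comps(m,30): print('tape',rect(C[q]))
from math import *
def R(a): c,s_=cos(a),sin(a); return np.array([[c,s_,0],[s_,-c,0],[0,0,-1.]])
for p,a in [((.715,-.021,.006),-.08),((.56,.07,.055),-.1),((.575,.26,.27),-.1),((.54,.45,.25),0),((.45,.08,.02),1.57),((.45,-.35,.02),1.57)]:
    for k in(0,pi): 
        j=solver.inverse_kinematics(p,R(a+k)); print(p,None if j is None else np.round(j,2))
```

```text
tray rim (array([ 0.5113, -0.3326]), array([0.3214, 0.2662]), 3.3)
[[0.34299999475479126, -0.20900000631809235], [0.35899999737739563, -0.4749999940395355], [0.6790000200271606, -0.4560000002384186], [0.6639999747276306, -0.1899999976158142]]
tall [0.783 0.051] [0.913 0.196] 0.059
tall [ 0.813 -0.12 ] [ 0.856 -0.074] 0.143
tape (array([0.5909, 0.1042]), array([0.0706, 0.0692]), 86.7)
(0.715, -0.021, 0.006) [-0.15  0.69  1.29 -0.    1.16 -0.07]
(0.715, -0.021, 0.006) None
(0.56, 0.07, 0.055) [-0.03  0.35  1.7  -0.    1.09  0.07]
(0.56, 0.07, 0.055) None
(0.575, 0.26, 0.27) [ 0.29  0.29  1.31 -0.    1.54  0.39]
(0.575, 0.26, 0.27) [ 0.29  0.29  1.31 -0.    1.54 -2.75]
(0.54, 0.45, 0.25) [ 0.57  0.45  1.13 -0.    1.56  0.57]
(0.54, 0.45, 0.25) [ 0.57  0.45  1.13 -0.    1.56 -2.57]
(0.45, 0.08, 0.02) [-0.01  0.21  1.98 -0.    0.95 -1.58]
(0.45, 0.08, 0.02) [-0.01  0.21  1.98 -0.    0.95  1.56]
(0.45, -0.35, 0.02) [-0.81  0.41  1.7  -0.    1.03 -2.38]
(0.45, -0.35, 0.02) [-0.81  0.41  1.7  -0.    1.03  0.76]
```

```bash
cat >> meas.py <<'E'
from math import *
def R(a): c,s_=cos(a),sin(a); return np.array([[c,s_,0],[s_,-c,0],[0,0,-1.]])
def st(t=''): print(t,'t',round(readout.get_clock(),2),'p',np.round(readout.get_eef_pos(),4),'F',np.round(readout.get_force(),1),'M',np.round(readout.get_moment(),2),'w',round(readout.get_width(),4))
E
python3 - <<'E'
from meas import *
a=radians(85.5-90)
hand.move_gripper(.05,60)
arm.reach((.715,-.021,.10),R(a)); st()
arm.servo_line((.715,-.021,.0065),.12); st()
hand.move_gripper(0.0,60); st()
arm.servo_line((.715,-.021,.10),.12); st()
snap('scene','s1.png'); snap('top','t1.png')
E
```

```text
t 3.75 p [ 0.7151 -0.0223  0.1003] F [-0.1 -0.  -0.6] M [-0.08 -0.1   0.02] w 0.0503
 t 4.68 p [ 0.716  -0.0211  0.0074] F [ 0.7 -0.4 -0.2] M [-0.02 -0.09  0.02] w 0.0498
 t 5.24 p [ 0.7152 -0.021   0.0069] F [-0.2  0.8  2.4] M [-0.01  0.04  0.01] w 0.0215
 t 6.17 p [ 0.7141 -0.0209  0.0988] F [ 0.8 -0.6 -1.2] M [-0.05 -0.09 -0.04] w 0.0214
```

View pics/s1.png

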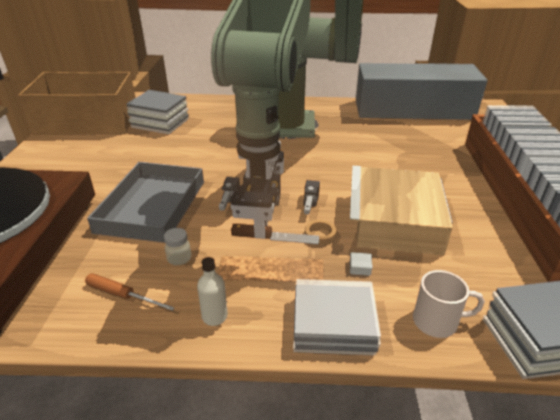

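The blade is held level, with its tip near (320,240) in the scene view. Moving it to stage under the lip.

Run:
```python
from meas import *
a=radians(84.5-90)
d=np.array([.096,.995,0])
tip=np.array([.565,.140,0]); t=tip-.113*d
arm.servo_line((t[0],t[1],.10),.2,R(a)); 
arm.servo_line((t[0],t[1],.055),.12); st()
for n in('scene','top'):
    s=snap(n,n[0]+'2.png'); C=cloud(s)
s=load('scene'); cv2.imwrite('pics/s2z.png',cv2.resize(s['image'][140:290,220:460,::-1],None,fx=3.2,fy=3.2,interpolation=cv2.INTER_CUBIC))
s=load('top'); cv2.imwrite('pics/t2z.png',cv2.resize(s['image'][140:290,140:350,::-1],None,fx=3.6,fy=3.6,interpolation=cv2.INTER_CUBIC))
```

```text
t 7.79 p [0.5545 0.0274 0.0547] F [ 1.5  0.1 -0.4] M [-0.07 -0.1  -0.  ] w 0.0217
```

View pics/s2z.png

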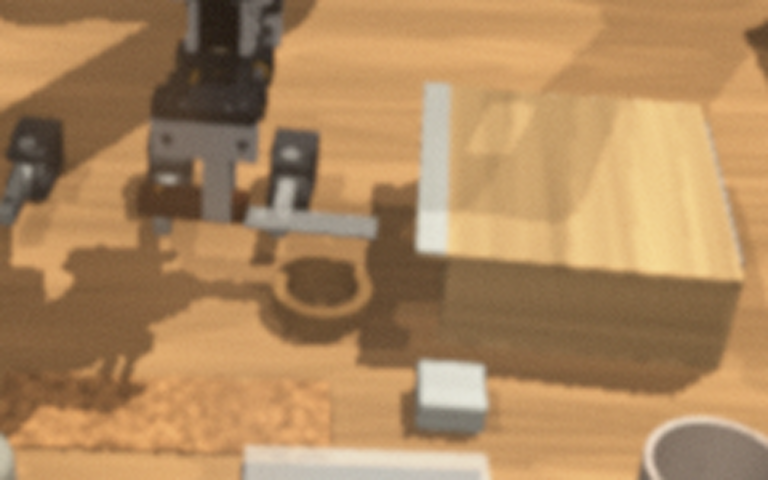

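View pics/t2z.png

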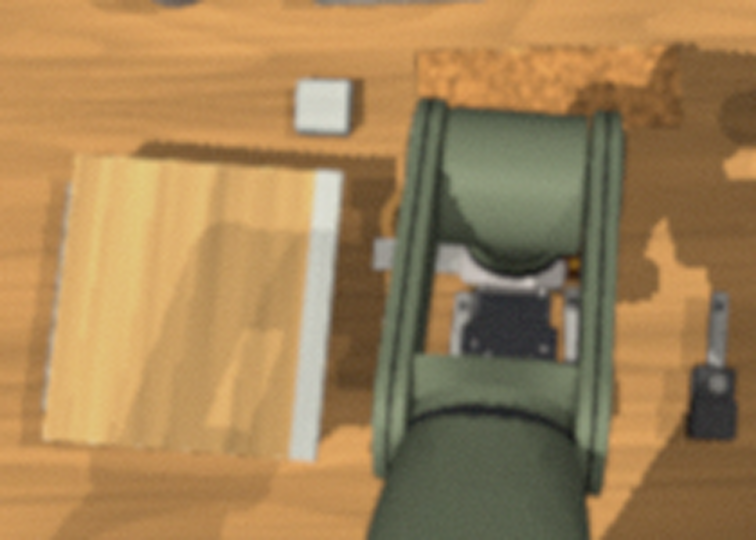

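The tip is at scene (337.5,210) and top (244.5,211), just short of the white lip edge. Checking its position and height.

Run:
```python
from meas import *
s=load('scene');t=load('top')
print(onplane(s,[(337,211)],.055),onplane(t,[(244.5,211)],.055))
print(cloud(s)[209:212,330:336,2].round(3), cloud(t)[209:213,247,2].round(3))
# lip edge at x~.565, from top and scene
print(onplane(t,[(140+335/3.6,140+240/3.6)],.079), onplane(s,[(220+418/3.2,140+240/3.2)],.079))
```

```text
[[0.56933327 0.13927753 0.055     ]] [[0.5619327  0.13815768 0.055     ]]
[[0.054 0.054 0.052 0.054 0.054 0.053]
 [0.054 0.055 0.055 0.054 0.056 0.054]
 [0.057 0.054 0.054 0.055 0.055 0.054]] [0.051 0.055 0.054 0.057]
[[0.57166552 0.16764317 0.079     ]] [[0.61569164 0.16449175 0.079     ]]
```

Run:
```python
from meas import *
d=np.array([.096,.995,0])/np.hypot(.096,.995)
p0=np.array(readout.get_eef_pos()); p0[2]=.055
p1=p0+d*.044
arm.servo_line(p1,.08); st('in')
r=.197
for th in np.arange(0.05,0.56,.1):
    q=p1+d*(r-r*cos(th)); q[2]=.0735+r*sin(th)
    arm.servo_line(q,.08); st(round(th,2))
snap('scene','s3.png')
```

```text
in t 8.59 p [0.5595 0.0715 0.0549] F [-0.4 -0.1 -0.5] M [-0.07 -0.04 -0.03] w 0.0213
0.05 t 9.1 p [0.5603 0.0713 0.0842] F [ 0.4  0.4 -1.1] M [ 0.   -0.09  0.  ] w 0.0215
0.15 t 9.5 p [0.5603 0.0735 0.1037] F [ 0.4 -0.1 -1.6] M [-0.04 -0.11 -0.01] w 0.0215
0.25 t 9.9 p [0.5607 0.0776 0.1231] F [ 0.5 -0.3 -0.9] M [-0.04 -0.11  0.05] w 0.0213
0.35 t 10.3 p [0.5612 0.0835 0.1419] F [-1.1  0.5 -1.4] M [-0.04 -0.02  0.  ] w 0.0214
0.45 t 10.7 p [0.562  0.0913 0.1601] F [ 0.3 -0.7 -0.6] M [-0.04 -0.03  0.02] w 0.0213
0.55 t 11.1 p [0.5629 0.1008 0.1773] F [ 0.4 -0.2 -1.3] M [-0.03 -0.07  0.04] w 0.0217
```

View pics/s3.png

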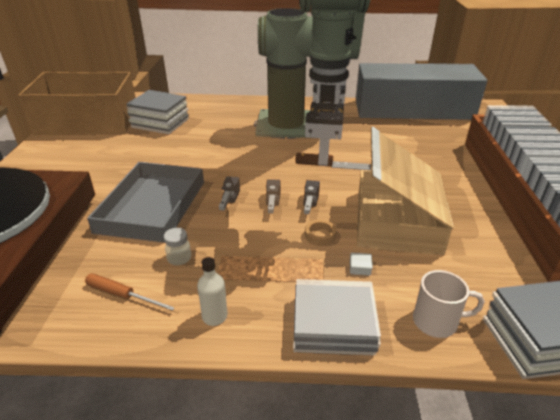

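The blade has raised the lid to about 0.5 rad, with the lip at (375,135). Continuing the arc.

Run:
```python
from meas import *
d=np.array([.096,.995,0])/np.hypot(.096,.995)
p1=np.array([.5592,.0715,.055])
for th in np.arange(0.65,1.66,.1):
    r=.197-.05*np.clip((th-.9)/.7,0,1)   # slide tip down the lid late
    q=p1+d*(.197-r*cos(th)); q[2]=.0735+r*sin(th)
    arm.servo_line(q,.08); st(round(th,2))
snap('scene','s4.png'); snap('top','t4.png')
```

```text
0.65 t 11.55 p [0.5635 0.1123 0.1935] F [ 0.7  0.5 -1. ] M [-0.1  -0.07  0.04] w 0.0214
0.75 t 11.95 p [0.5647 0.125  0.2085] F [ 0.4 -0.3 -1.9] M [-0.   -0.05  0.01] w 0.0212
0.85 t 12.35 p [0.566  0.1391 0.2222] F [-0.3 -0.4 -0.6] M [-0.08 -0.02  0.01] w 0.0218
0.95 t 12.75 p [0.5677 0.1567 0.2314] F [ 1.   0.8 -1.4] M [-0.1  -0.06 -0.02] w 0.0214
1.05 t 13.15 p [0.5694 0.1765 0.2353] F [-0.2  0.5 -1.3] M [-0.04 -0.11 -0.02] w 0.0214
1.15 t 13.54 p [0.5712 0.1959 0.2371] F [ 0.2 -0.  -1.7] M [ 0.02 -0.07  0.  ] w 0.0214
1.25 t 13.93 p [0.5728 0.2147 0.2366] F [-0.3  0.5 -1.8] M [-0.09 -0.08  0.03] w 0.0213
1.35 t 14.3 p [0.5745 0.2326 0.2341] F [-0.3 -0.3 -0.8] M [-0.1  -0.04  0.02] w 0.0215
1.45 t 14.67 p [0.576  0.2496 0.2296] F [-0.3 -0.3 -0.8] M [-0.01 -0.09  0.  ] w 0.0217
1.55 t 15.03 p [0.5775 0.2653 0.2235] F [ 0.6  0.2 -1.4] M [-0.03 -0.09  0.05] w 0.0214
1.65 t 15.37 p [0.5791 0.28   0.2197] F [-0.1 -1.  -1.3] M [-0.06 -0.08  0.04] w 0.0213
```

View pics/s4.png

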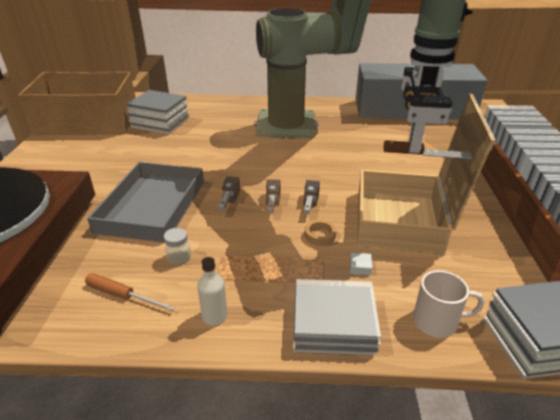

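View pics/t4.png

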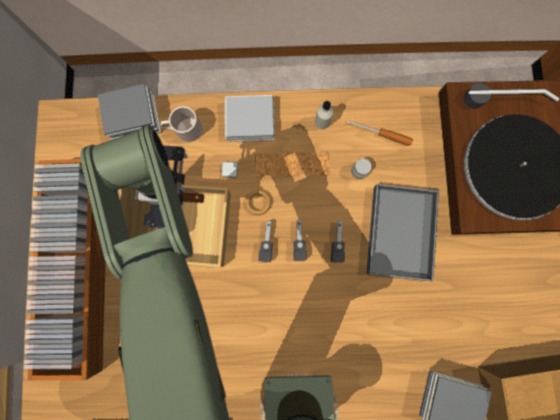

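Run:
```python
from meas import *
d=np.array([.096,.995,0])/np.hypot(.096,.995)
p=np.array(readout.get_eef_pos()); q=p+d*.013; q[2]-=.005
arm.servo_line(q,.06); st()
s=snap('scene','s5.png');C=cloud(s)
m=(C[...,2]>.09)&(C[...,1]>.36)&(C[...,0]>.38)&(C[...,0]<.72)&(C[...,1]<.46)&(C[...,2]<.3)
P=C[m]; w=(P-[.5165,.171,0])@d; 
A=np.polyfit(P[:,2],w,1); print(len(P),A,'angle',pi/2+atan(A[0]),'s at z=.073',np.polyval(A,.073))
t=load('top');Ct=cloud(t); m=(Ct[...,1]>.4)&(Ct[...,2]>.03)&(Ct[...,0]>.3)&(Ct[...,0]<.75)&(Ct[...,2]<.25)
v,u=np.nonzero(m); k=u<115; print('rack',np.percentile(Ct[m][k][:,1],[1,5,50]),np.percentile(Ct[m][k][:,2],[50,95,99]))
m=(C[...,1]>.48)&(C[...,0]>.3)&(C[...,0]<.75)&(C[...,2]>.03); print('rack sc',C[m][:,1].min(),C[m][:,2].max())
```

```text
t 15.86 p [0.5809 0.2913 0.2153] F [-0.8 -6.4  1.4] M [-0.76  0.04 -0.04] w 0.0217
3891 [0.1815078  0.19991317] angle 1.7503493598129944 s at z=.073 0.21316324331636746
rack [0.55940465 0.56069938 0.61899839] [0.14238492 0.14772819 0.14904966]
rack sc 0.5560044712038683 0.14839760125938117
```

Run:
```python
from meas import *
d=np.array([.096,.995,0])/np.hypot(.096,.995)
t=load('top'); print('pad c',onplane(t,[(292.4,164.3)],.003))
p=np.array(readout.get_eef_pos()); q=p-d*.06; arm.servo_line(q,.2)
q=p-d*.15; q[2]=.18; arm.servo_line(q,.3)
a=radians(-4.5)
arm.reach((.713,-.021,.09),R(a)); st()
arm.servo_line((.713,-.021,.0075),.1); st()
hand.move_gripper(.04); st()
arm.servo_line((.713,-.021,.12),.2)
arm.reach((.45,.0,.25),R(pi/2)); st()
snap('scene','s6.png'); snap('top','t6.png')
s=load('scene'); cv2.imwrite('pics/s6z.png',cv2.resize(s['image'][140:300,190:460,::-1],None,fx=2.9,fy=2.9,interpolation=cv2.INTER_CUBIC))
```

```text
pad c [[ 0.70743857 -0.00364351  0.003     ]]
 t 17.78 p [ 0.7133 -0.0192  0.0908] F [ 0.5 -0.5 -0.8] M [-0.06 -0.05  0.01] w 0.0214
 t 18.76 p [ 0.7131 -0.0211  0.0071] F [-0.4  0.5 -1. ] M [-0.05 -0.03 -0.06] w 0.0214
 t 19.27 p [ 0.7131 -0.021   0.0077] F [0.3 0.8 0.1] M [-0.06 -0.07 -0.  ] w 0.0403
 t 21.48 p [ 0.45   -0.      0.2493] F [ 1.3 -0.7 -0.4] M [ 0.04 -0.13  0.04] w 0.0402
```

View pics/s6z.png

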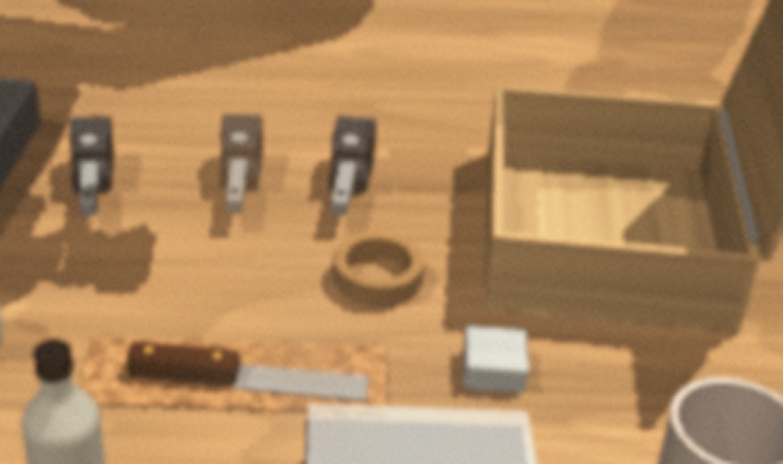

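View pics/t6.png

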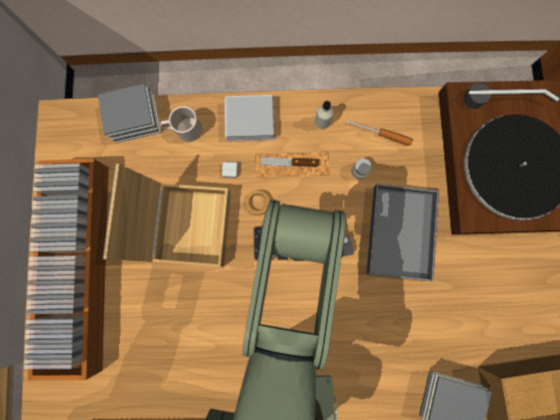

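The blade is flat on the pad and the lid is open. The third joint was knocked sideways: it is now near scene (221,188), before it was at (231,185). I'll clear the arm and re-measure.

```bash
cat >> meas.py <<'E'
HOME=[-1.494, 0.207, 1.542, -0, 1.393, -0.15]
def joints(pref,save=True):
    out={}
    for n in('top','scene'):
        s=snap(n,f'{pref}{n}.png') ; C=cloud(s); hsv=cv2.cvtColor(s['image'],cv2.COLOR_RGB2HSV)
        z=C[...,2];X=C[...,0];Y=C[...,1];V=hsv[...,2]
        m=(hsv[...,1]<70)&(V>=100)&(z>.015)&(z<.06)&(X>.33)&(X<.66)&(Y>-.21)&(Y<.155)
        for q in comps(m,8):
            zz=np.median(C[q][:,2]); v,u=np.nonzero(q)
            if zz>.04: 
                P=onplane(s,np.c_[u,v],.046); print(n,'pin',len(u),P.mean(0)[:2].round(4),'z',zz.round(4))
            else:
                # centre line of top face
                P=onplane(s,np.c_[u,v],.034)[:,:2]; c=P.mean(0); w,vv=np.linalg.eigh(np.cov((P-c).T)); e=vv[:,1]; e=e*np.sign(e[0])
                print(n,'arm',len(u),c.round(4),'ang',round(degrees(atan2(e[1],e[0])),1),'z',zz.round(4), rect(P))
        m=(V<95)&(hsv[...,1]<90)&(z>.038)&(z<.06)&(X>.33)&(X<.6)&(Y>-.215)&(Y<.155)
        for q in comps(m,40):
            v,u=np.nonzero(q); P=onplane(s,np.c_[u,v],.044); print(n,'fork',rect(P))
E
python3 - <<'E'
from meas import *
arm.set_joints(HOME); joints('j7'); st()
s=load('top'); cv2.imwrite('pics/t7z.png',cv2.resize(s['image'][180:290,220:460,::-1],None,fx=3.3,fy=3.3,interpolation=cv2.INTER_CUBIC))
E
```

```text
top arm 25 [ 0.6589 -0.199 ] ang -86.9 z 0.0399 (array([ 0.6599, -0.1993]), array([0.0236, 0.009 ]), 88.3)
top arm 97 [ 0.5143 -0.1367] ang 7.9 z 0.0336 (array([ 0.5149, -0.1365]), array([0.0568, 0.0141]), 8.5)
top arm 97 [0.5046 0.0752] ang -6.9 z 0.0339 (array([0.5048, 0.0752]), array([0.0137, 0.0582]), 82.3)
top arm 91 [ 0.504  -0.0148] ang 0.5 z 0.0329 (array([ 0.5054, -0.0156]), array([0.0115, 0.0576]), 88.1)
top pin 32 [ 0.4736 -0.1428] z 0.0454
top pin 32 [0.463 0.081] z 0.0458
top pin 32 [ 0.4631 -0.0152] z 0.0451
top fork (array([ 0.4587, -0.1431]), array([0.054 , 0.0362]), 9.6)
top fork (array([ 0.4478, -0.0147]), array([0.0311, 0.0508]), 88.2)
top fork (array([0.447 , 0.0819]), array([0.0323, 0.0527]), 81.4)
scene pin 34 [ 0.4726 -0.1442] z 0.0459
scene pin 24 [ 0.4621 -0.0156] z 0.0463
scene pin 38 [0.4611 0.0797] z 0.0456
scene arm 116 [ 0.5217 -0.1373] ang 7.8 z 0.0334 (array([ 0.5241, -0.1361]), array([0.0759, 0.017 ]), 9.3)
scene arm 89 [ 0.509  -0.0154] ang 0.2 z 0.0342 (array([ 0.5103, -0.015 ]), array([0.0677, 0.0151]), 0.0)
scene arm 116 [0.5099 0.0743] ang -7.4 z 0.0337 (array([0.5119, 0.0747]), array([0.018 , 0.0736]), 83.8)
scene fork (array([ 0.466 , -0.1437]), array([0.0576, 0.0302]), 8.3)
scene fork (array([0.4575, 0.0834]), array([0.0302, 0.051 ]), 89.0)
 t 23.99 p [ 0.1305 -0.5598  0.2052] F [-0.1 -0.7 -0.7] M [-0.   -0.04  0.04] w 0.0399
```

View pics/t7z.png

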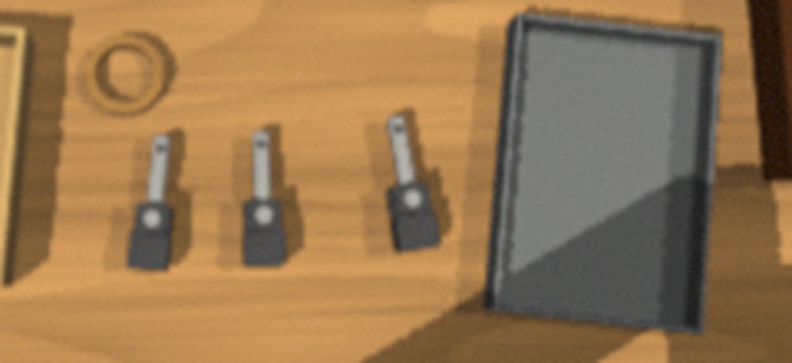

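All three arms lie in line with their forks, and the two views agree within 2 mm. Now rocking each arm.

Run:
```python
from meas import *
J=[((.4625,.0805),-7.1),((.4628,-.0154),0.3),((.473,-.1434),8.0)]
hand.move_gripper(.028,20)
def favg(n=12):
    F=[]
    for _ in range(n): F.append(readout.get_force()); arm.pause(.01)
    return np.mean(F,0)
for (px,py),ang in reversed(J):
    a=radians(ang); e=np.array([cos(a),sin(a),0]); l=np.array([-sin(a),cos(a),0])
    c=np.array([px,py,0])+.052*e
    arm.reach(c+[0,0,.09],R(a+pi/2) ); arm.servo_line(c+[0,0,.020],.12)
    f0=favg(); print('joint',px,py,'w',round(readout.get_width(),4),'t',readout.get_clock())
    for off in(.010,.015,0,-.010,-.015,0,.015,0,-.015):
        q=c+l*off; q[2]=.02; arm.servo_line(q,.05); f=favg(); print(off,'lat F',round(float((f-f0)@l),2),'actual',round(float((np.array(readout.get_eef_pos())-c)@l),4))
    q=c+l*-.009; q[2]=.02; arm.servo_line(q,.05)   # back off contact
    q[2]=.1; arm.servo_line(q,.2)
arm.set_joints(HOME); joints('j8'); st()
s=load('top'); cv2.imwrite('pics/t8z.png',cv2.resize(s['image'][180:290,220:460,::-1],None,fx=3.3,fy=3.3,interpolation=cv2.INTER_CUBIC))
```

```text
joint 0.473 -0.1434 w 0.0281 t 27.3667
0.01 lat F -0.02 actual 0.0103
0.015 lat F -0.22 actual 0.0152
0 lat F -0.08 actual -0.0001
-0.01 lat F -0.27 actual -0.0101
-0.015 lat F 0.08 actual -0.0151
0 lat F 0.06 actual 0.0002
0.015 lat F -0.19 actual 0.0152
0 lat F -0.09 actual -0.0001
-0.015 lat F 0.09 actual -0.0151
joint 0.4628 -0.0154 w 0.0279 t 33.95
0.01 lat F -0.41 actual 0.0103
0.015 lat F -0.14 actual 0.0151
0 lat F -0.41 actual -0.0002
-0.01 lat F -0.19 actual -0.0101
-0.015 lat F -0.1 actual -0.0151
0 lat F -0.18 actual 0.0002
0.015 lat F -0.04 actual 0.0151
0 lat F 0.21 actual -0.0002
-0.015 lat F -0.17 actual -0.0151
joint 0.4625 0.0805 w 0.0281 t 40.425
0.01 lat F 0.22 actual 0.0103
0.015 lat F 0.26 actual 0.0151
0 lat F -0.01 actual -0.0002
-0.01 lat F 0.31 actual -0.0101
-0.015 lat F 0.08 actual -0.0151
0 lat F 0.16 actual 0.0002
0.015 lat F 0.12 actual 0.0151
0 lat F 0.2 actual -0.0002
-0.015 lat F 0.4 actual -0.0151
top arm 25 [ 0.6587 -0.1996] ang -87.4 z 0.0378 (array([ 0.6599, -0.1993]), array([0.0236, 0.009 ]), 88.3)
top arm 93 [ 0.5132 -0.1448] ang -1.0 z 0.0339 
[... 543 characters left out ...]
812]), array([0.0322, 0.0519]), 74.4)
scene pin 30 [ 0.4708 -0.147 ] z 0.0461
scene pin 24 [ 0.4616 -0.0177] z 0.0472
scene pin 33 [0.4583 0.0777] z 0.0457
scene arm 126 [ 0.5203 -0.1449] ang 1.6 z 0.0334 (array([ 0.5228, -0.1444]), array([0.0793, 0.0176]), 3.1)
scene arm 88 [ 0.5084 -0.0233] ang -8.9 z 0.0339 (array([ 0.5089, -0.0228]), array([0.0146, 0.0653]), 82.6)
scene arm 122 [0.5063 0.0673] ang -13.5 z 0.0334 (array([0.5077, 0.0667]), array([0.0188, 0.0759]), 74.9)
scene fork (array([ 0.4634, -0.1443]), array([0.0603, 0.0311]), 6.1)
scene fork (array([0.4554, 0.082 ]), array([0.031 , 0.0516]), 72.8)
 t 48.31 p [ 0.1304 -0.5597  0.2048] F [ 0.5 -0.5 -0.6] M [-0.   -0.01  0.01] w 0.0278
```

View pics/t8z.png

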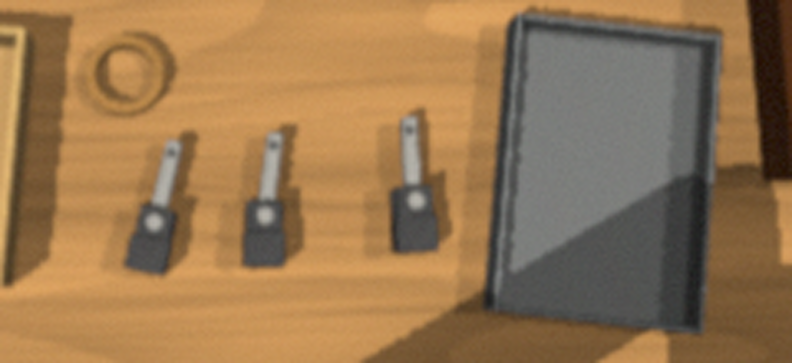

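J1's fork (left, arm −15°, fork −15.5°) and J3's fork (right) turned along with their arms, so both are firm. J2's fork stayed put while its arm swung about −0.16 rad, so it is loose. Placing J2 in the tray first.

```bash
cat >> meas.py <<'E'
def pick(pin,ang,flip=0):
    a=radians(ang); e=np.array([cos(a),sin(a),0]); g=np.array([*pin,0])-.016*e
    hand.move_gripper(.06,40)
    arm.reach(g+[0,0,.12],R(a+pi/2+flip)); arm.servo_line(g+[0,0,.012],.15)
    hand.move_gripper(0,40); st('grip')
    arm.servo_line(g+[0,0,.15],.15); st('up')
E
python3 - <<'E'
from meas import *
t=load('top')
P=onplane(t,[(376,184.2),(438.2,190.3),(433.6,280),(367.6,273.3)],.045); print(P.round(3).tolist(),P.mean(0).round(4))
c=P.mean(0); xa=(P[1]+P[2]-P[0]-P[3]); xa/=np.linalg.norm(xa); print(xa)
pick((.462,-.0168),-0.5)
ha=atan2(xa[1],xa[0])+pi/2   # heading along tray +y
g=np.array([c[0],c[1],0])-.02*np.array([cos(ha),sin(ha),0])
print('heading',degrees(ha),g)
arm.reach(g+[0,0,.15],R(ha+pi/2)); st()
arm.servo_line(g+[0,0,.0185],.1); st('down')
hand.move_gripper(.06); arm.servo_line(g+[0,0,.15],.2)
arm.set_joints(HOME); joints('j9')
s=load('top'); cv2.imwrite('pics/t9z.png',cv2.resize(s['image'][180:290,220:460,::-1],None,fx=3.3,fy=3.3,interpolation=cv2.INTER_CUBIC))
E
```

```text
[[0.63, -0.242, 0.045], [0.607, -0.42, 0.045], [0.353, -0.387, 0.045], [0.377, -0.203, 0.045]] [ 0.4921 -0.313   0.045 ]
[-0.12914071 -0.99162628  0.        ]
grip t 52.62 p [ 0.4465 -0.0166  0.0126] F [-1.1  1.7  4.7] M [0.32 0.06 0.03] w 0.036
up t 53.68 p [ 0.4446 -0.0164  0.1485] F [-0.4 -0.5 -5.7] M [ 0.03 -0.08  0.04] w 0.0359
heading -7.419940285416172 [ 0.47222224 -0.31038673  0.        ]
 t 54.82 p [ 0.4721 -0.3088  0.1493] F [ 0.1  0.4 -5.5] M [ 0.04 -0.12  0.  ] w 0.0358
down t 56.28 p [ 0.4729 -0.311   0.0194] F [ 0.2  0.2 -5.2] M [ 0.06 -0.15  0.02] w 0.0359
top arm 20 [ 0.6582 -0.1988] ang -83.0 z 0.0369 (array([ 0.6599, -0.1993]), array([0.0236, 0.009 ]), 88.3)
top arm 93 [ 0.5133 -0.1448] ang -1.1 z 0.0332 (array([ 0.5146, -0.1451]), array([0.0115, 0.055 ]), 87.2)
top arm 98 [0.5    0.0678] ang -15.2 z 0.0334 (array([0.5005, 0.0675]), array([0.0139, 0.0571]), 74.6)
top pin 31 [ 0.4714 -0.1458] z 0.046
top pin 30 [0.4597 0.0786] z 0.0453
top fork (array([ 0.4567, -0.1465]), array([0.0339, 0.0541]), 87.3)
top fork (array([0.4443, 0.0809]), array([0.0329, 0.0519]), 74.4)
scene pin 31 [ 0.471  -0.1468] z 0.046
scene pin 37 [0.4574 0.078 ] z 0.0453
scene arm 126 [ 0.5203 -0.1449] ang 1.6 z 0.0335 (array([ 0.5228, -0.1444]), array([0.0793, 0.0176]), 3.1)
scene arm 122 [0.5061 0.0676] ang -14.1 z 0.0332 (array([0.5081, 0.068 ]), array([0.0187, 0.0758]), 77.3)
scene fork (array([ 0.4636, -0.1444]), array([0.0608, 0.0312]), 6.5)
scene fork (array([0.4563, 0.0829]), array([0.0301, 0.0537]), 80.0)
```

View pics/t9z.png

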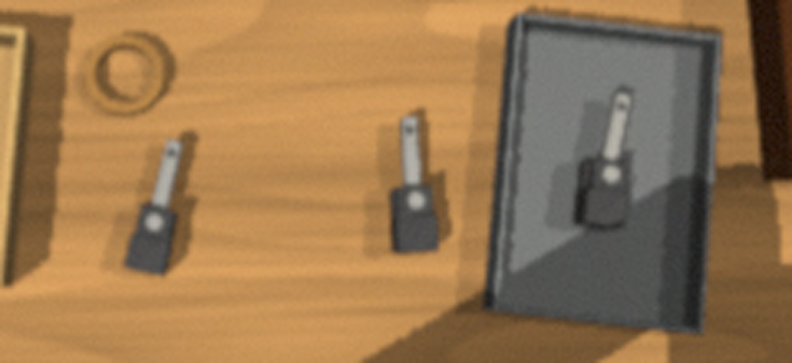

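Run:
```python
from meas import *
def armtray():
  for n in('top','scene'):
    s=load(n); C=cloud(s); hsv=cv2.cvtColor(s['image'],cv2.COLOR_RGB2HSV);V=hsv[...,2]
    m=(C[...,2]>.03)&(C[...,2]<.06)&(V>125)&(hsv[...,1]<70)&(C[...,1]<-.25)&(C[...,1]>-.37)&(C[...,0]>.43)&(C[...,0]<.58)
    for q in comps(m,8):
        zz=np.median(C[q][:,2]);v,u=np.nonzero(q); P=onplane(s,np.c_[u,v],.039 if zz<.044 else .051)[:,:2]; c=P.mean(0); w,vv=np.linalg.eigh(np.cov((P-c).T)); e=vv[:,1]*np.sign(vv[0,1])
        print(n,len(u),c.round(4),degrees(atan2(e[1],e[0])),zz)
    m=(C[...,2]>.043)&(C[...,2]<.06)&(V<95)&(C[...,1]<-.25)&(C[...,1]>-.37)&(C[...,0]>.4)&(C[...,0]<.58)
    for q in comps(m,30):
        v,u=np.nonzero(q); print('fork',n,rect(onplane(s,np.c_[u,v],.049)))
armtray()
# J3 -> case
pick((.4712,-.1463),0)
d=np.array([.096,.995,0]);d/=np.linalg.norm(d); yc=np.array([-d[1],d[0],0]); Cc=np.array([.528,.2875,0])
ha=radians(84.5)
g=Cc-.03*d-.05*yc; print(g)
arm.servo_line((.45,-.05,.17),.25)
arm.reach(g+[0,0,.17],R(ha+pi/2)); st()
snap('scene','s10.png')
```

```text
top 87 [ 0.5298 -0.3245] -16.4723865574511 0.03878184394954021
top 20 [ 0.4892 -0.3138] 73.21438889369335 0.051538618072578424
fork top (array([ 0.4741, -0.3099]), array([0.0364, 0.057 ]), 80.1)
scene 18 [ 0.4882 -0.3149] 16.745347106875652 0.05248642379925017
scene 98 [ 0.5345 -0.3249] -15.334960381637222 0.038625673828575235
fork scene (array([ 0.4793, -0.3093]), array([0.0399, 0.0643]), 79.2)
grip t 63.04 p [ 0.4557 -0.1467  0.0127] F [-0.5  0.4  4.7] M [ 0.02 -0.05  0.09] w 0.0357
up t 64.11 p [ 0.4539 -0.1456  0.1483] F [-0.8 -0.  -6.6] M [ 0.04 -0.12 -0.02] w 0.0357
[0.5748878  0.25283684 0.        ]
 t 65.89 p [0.575  0.2511 0.1694] F [ 0.4 -0.1 -6.8] M [ 0.03 -0.05  0.  ] w 0.0359
```

View pics/s10.png

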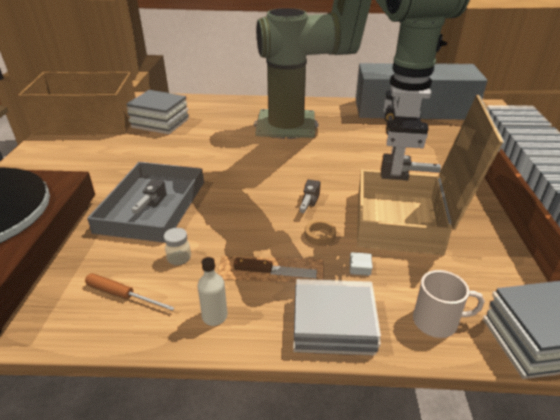

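The tray joint's arm is at about −0.15 rad. J3 is held above the case with its arm towards the hinge, at (400,165). Lowering it, then fetching J1.

Run:
```python
from meas import *
d=np.array([.096,.995,0]);d/=np.linalg.norm(d); yc=np.array([-d[1],d[0],0]); Cc=np.array([.528,.2875,0])
ha=radians(84.5)
g=Cc-.03*d-.05*yc
arm.servo_line(g+[0,0,.0195],.1); st('down'); hand.move_gripper(.052); arm.servo_line(g+[0,0,.17],.2)
pick((.459,.0783),-15)
g=Cc-.03*d+.05*yc; print(g)
arm.servo_line((.445,.09,.17),.2)
arm.reach(g+[0,0,.17],R(ha+pi/2)); st()
arm.servo_line(g+[0,0,.0195],.1); st('down'); hand.move_gripper(.052); arm.servo_line(g+[0,0,.17],.2)
arm.set_joints(HOME); snap('scene','s11.png'); snap('top','t11.png'); st()
```

```text
down t 67.6 p [0.5757 0.2531 0.0205] F [-0.7 -0.6 -6.1] M [ 0.1  -0.09  0.01] w 0.0357
grip t 72.03 p [0.444  0.0823 0.0126] F [-0.9 -0.5  5.1] M [-0.12  0.08  0.01] w 0.0361
up t 73.1 p [0.4421 0.0825 0.1485] F [ 0.5  1.5 -5.4] M [-0.04 -0.11  0.1 ] w 0.0357
[0.47535002 0.26244049 0.        ]
 t 74.62 p [0.475  0.2618 0.1692] F [-0.7 -0.8 -5.1] M [ 0.05 -0.06  0.01] w 0.036
down t 76.28 p [0.4761 0.2627 0.0203] F [-0.2 -0.  -5.8] M [ 0.1  -0.08 -0.03] w 0.0357
 t 80.89 p [ 0.1302 -0.5599  0.205 ] F [-0.2  0.4  0.3] M [ 0.02 -0.02 -0.03] w 0.0518
```

View pics/s11.png

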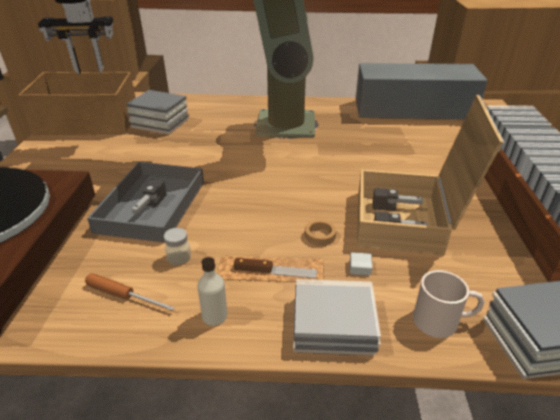

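View pics/t11.png

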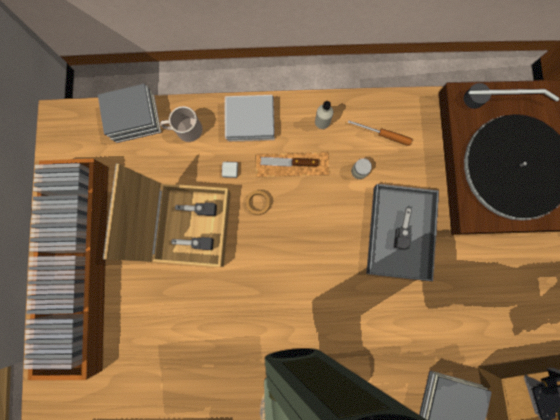

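Both firm joints stand in the case, at top view (205,209) and (203,243). The tray joint and the blade are in order. Closing the lid.

Run:
```python
from meas import *
d=np.array([.096,.995,0]);d/=np.linalg.norm(d)
L=np.array([.5165,.171,0])
def P(s,z): q=L+d*s; q[2]=z; return q
a=radians(-5.5)
hand.move_gripper(0.0,20)
arm.reach(P(.12,.36),R(a)); st()
arm.servo_line(P(.30,.36),.2); arm.servo_line(P(.30,.225),.15); st('behind')
arm.servo_line(P(.25,.225),.1); st()
r=.15
for th in [1.65,1.5,1.35,1.2,1.05,.9,.75,.6,.45,.3,.2]:
    arm.servo_line(P(.213-r*cos(th)+.006*sin(th)+.008,.073+r*sin(th)+.006*cos(th)),.08)
    st(round(th,2))
snap('scene','s12.png');
```

```text
t 85.11 p [0.5284 0.2897 0.3598] F [ 0.3 -0.8  0.1] M [-0.08 -0.11 -0.03] w 0.0002
behind t 87.21 p [0.5461 0.47   0.2267] F [ 1.  -0.3  0.8] M [ 0.01 -0.07 -0.02] w 0.0002
 t 87.86 p [0.5407 0.4198 0.2254] F [ 0.2  0.2 -0.7] M [-0.02 -0.04  0.02] w 0.0003
1.65 t 88.15 p [0.5393 0.4086 0.2216] F [ 0.1  1.4 -0.1] M [-0.1  -0.11 -0.03] w 0.0005
1.5 t 88.58 p [0.5374 0.3854 0.2232] F [-0.6  0.1  0.9] M [-0.03 -0.11  0.03] w 0.0005
1.35 t 89.02 p [0.5351 0.3631 0.2206] F [ 0.3 -0.5  0.2] M [ 0.03 -0.13 -0.01] w 0.0003
1.2 t 89.45 p [0.5329 0.3415 0.2147] F [-0.7  0.6 -0.4] M [-0.04 -0.13  0.  ] w 0.0004
1.05 t 89.88 p [0.5308 0.321  0.2057] F [ 0.2 -0.  -0.5] M [-0.04 -0.07 -0.02] w 0.0003
0.9 t 90.32 p [0.5289 0.3021 0.1936] F [0.2 0.7 0.5] M [-0.05 -0.03  0.03] w 0.0009
0.75 t 90.75 p [0.5272 0.2851 0.1789] F [ 0.5  0.6 -0.4] M [-0.02 -0.06  0.01] w 0.0006
0.6 t 91.18 p [0.5256 0.2705 0.1618] F [0.6 0.5 0.3] M [-0.02 -0.09 -0.06] w 0.0004
0.45 t 91.62 p [0.5244 0.2586 0.1428] F [-0.1 -0.3  0.2] M [-0.06 -0.1   0.04] w 0.0006
0.3 t 92.05 p [0.5235 0.2497 0.1221] F [ 0.2  0.4 -0.4] M [-0.06 -0.09  0.  ] w 0.0002
0.2 t 92.39 p [0.523  0.2455 0.1078] F [ 0.4 -0.3  0.9] M [-0.07 -0.13  0.04] w 0.0007
```

View pics/s12.png

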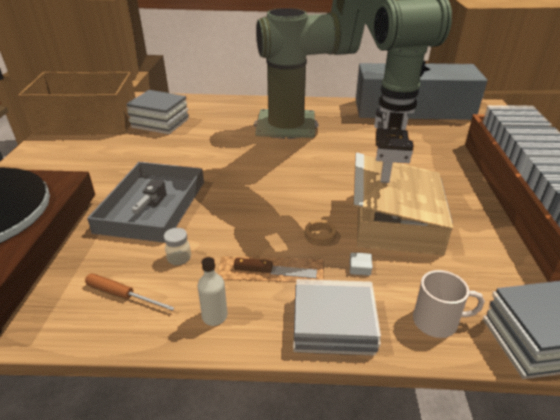

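The lid is nearly shut, with the lip at (360,180). Pressing it down nearer the lip with force checks.

Run:
```python
from meas import *
d=np.array([.096,.995,0]);d/=np.linalg.norm(d)
L=np.array([.5165,.171,0])
def P(s,z): q=L+d*s; q[2]=z; return q
for th in(.1,.04): arm.servo_line(P(.221-.15*cos(th),.079+.15*sin(th)),.08); st(th)
arm.servo_line(P(.06,.12),.15); arm.servo_line(P(.025,.10),.15)
for z in(.09,.085,.082,.080,.079,.078,.077,.076,.075):
    arm.servo_line(P(.025,z),.05); arm.pause(.1)
    f=np.mean([readout.get_force() for _ in range(5)],0); print(z,f.round(1),readout.get_eef_pos()[2])
    if f[2]>7: break
arm.servo_line(P(.025,.2),.2); arm.set_joints(HOME)
for n in('scene','top'):
    s=snap(n,n[0]+'13.png'); C=cloud(s); m=(C[...,2]>.06)&(C[...,2]<.12)&(C[...,0]>.4)&(C[...,0]<.66)&(C[...,1]>.165)&(C[...,1]<.39)
    p=C[m]; A=np.polyfit((p-L)@d,p[:,2],1); print(n,'lid tilt',-A[0],'z at lip',A[1])
st()
```

```text
0.1 t 92.78 p [0.5226 0.2421 0.0929] F [-0.8 -0.6 -0.8] M [ 0.02 -0.12 -0.01] w 0.0006
0.04 t 93.04 p [0.5227 0.2416 0.0842] F [-0.3  0.   0.1] M [-0.01 -0.06 -0.03] w 0.0005
0.09 [0.7 0.6 0.5] 0.09006913668423544
0.085 [ 0.2 -0.5  0.5] 0.0849406623321307
0.082 [ 0.5 -0.5 -0.5] 0.08193300286273213
0.08 [0.2 1.  0.1] 0.07992176420845505
0.079 [0.6 0.4 3.4] 0.07926511605462523
0.078 [-2.2 -0.1  7.9] 0.07920523698953828
scene lid tilt 0.004489390506272422 z at lip 0.07893946382695129
top lid tilt 0.0016225207028173897 z at lip 0.07931941471676986
 t 99.89 p [ 0.1303 -0.5599  0.205 ] F [ 0.8 -0.4  0.4] M [ 0.04 -0.04 -0.03] w 0.0005
```

Run:
```python
import cv2
a=cv2.imread('pics/s13.png');b=cv2.imread('pics/t13.png')
cv2.imwrite('pics/c13.png',cv2.resize(cv2.hconcat([a[100:300,70:470],b[140:340,140:460]]),(800,222)))
```

```text
(no output)
```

View pics/t13.png

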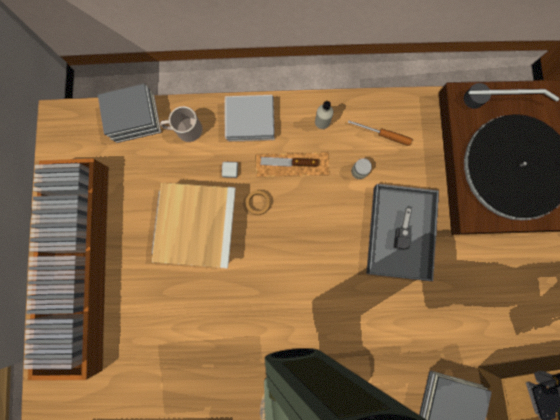

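View pics/s13.png

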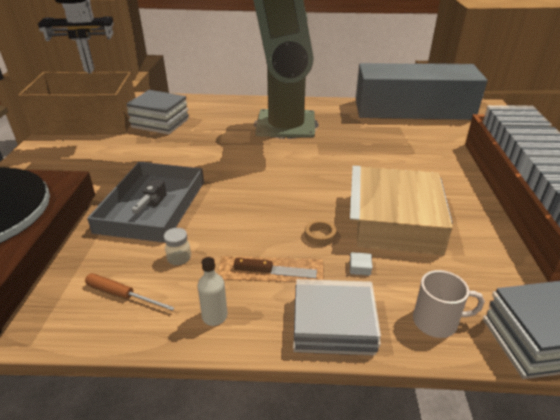

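Lid shut (tilt under 0.005 rad). One last check on the tray arm's angle, the blade, and whether the cased joints' arms lie straight in the t11 picture.

Run:
```python
from meas import *
s=load('top'); C=cloud(s); hsv=cv2.cvtColor(s['image'],cv2.COLOR_RGB2HSV);V=hsv[...,2]
m=(C[...,2]>.03)&(C[...,2]<.06)&(V>125)&(hsv[...,1]<70)&(C[...,1]<-.25)&(C[...,1]>-.37)&(C[...,0]>.43)&(C[...,0]<.58)
for q in comps(m,30):
    v,u=np.nonzero(q); P=onplane(s,np.c_[u,v],.039)[:,:2]; e=np.linalg.eigh(np.cov(P.T))[1][:,1]; e*=np.sign(e[0]); print('arm',P.mean(0),degrees(atan2(e[1],e[0])))
m=(C[...,2]>.043)&(C[...,2]<.06)&(V<95)&(C[...,1]<-.25)&(C[...,1]>-.37)&(C[...,0]>.4)&(C[...,0]<.58)
for q in comps(m,30): v,u=np.nonzero(q); print('fork',rect(onplane(s,np.c_[u,v],.049)))
m=(V<120)&(C[...,2]>.012)&(C[...,2]<.035)&(C[...,0]>.66)&(C[...,0]<.77)&(abs(C[...,1])<.12)
for q in comps(m,40): v,u=np.nonzero(q); print('handle',rect(onplane(s,np.c_[u,v],.023)),np.median(C[q][:,2]))
im=cv2.imread('pics/t11.png'); cv2.imwrite('pics/t11z.png',cv2.resize(im[170:280,140:250],None,fx=5,fy=5,interpolation=cv2.INTER_CUBIC))
```

```text
arm [ 0.52496083 -0.32320239] -16.383909804261904
fork (array([ 0.4742, -0.3095]), array([0.0379, 0.057 ]), 80.1)
handle (array([ 0.7081, -0.0378]), array([0.0778, 0.0227]), 85.0) 0.02148819737164942
```

View pics/t11z.png

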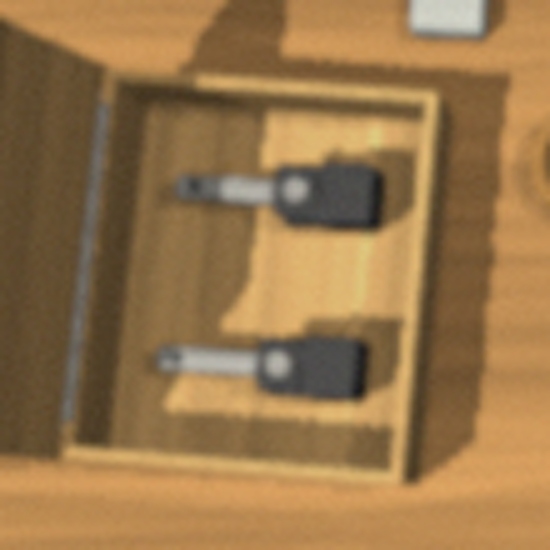

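Run:
```python
from bench import close_job, readout
close_job(); print(readout.get_clock())
```

```text
the job is handed in; nothing more can be done
the job is handed in; nothing more can be done
```

I levered the lid up with the blade and followed it round to its stop, measured at 1.75 rad. I then laid the blade back on its cork pad and rocked all three joints' arms left and right twice.

- **Firm joints:** two joints turned together with their arms, so I stood both in the case.
- **Worn joint:** one fork stayed still while its arm swung, so I stood that joint in the reject tray with its arm left swung to the right.
- **Lid:** I pushed it shut and pressed it down at the lip with about 8 N.

**Last checks** (about 100 s on the clock):
- **Lid:** its measured tilt is under 0.005 rad.
- **Blade:** it lies flat on the pad with the handle's middle about 35–40 mm from the pad's middle.
- **Cased joints:** the last picture before the lid closed shows both upright with their arms straight.
- **Tray arm:** its swing measures 0.11 to 0.16 rad depending on how the fork's heading is taken; the limit is 0.06.
- **Bystanders:** the tape, jar and tin look unmoved.

**Weaker points:**
- The force readings while rocking were within noise, so I told firm from worn by the pictures alone.
- I did not photograph the worn arm at its left extreme; that it passed 0.06 rad to the left follows only from the rocking being equal both ways.
- The right-hand joint was knocked a few centimetres aside while I was handling the blade, so I measured it again before touching it.

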